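Raise the thick probe out of its beaker

TASK

The reading is finished: push the free edge of the arm that carries the thick probe up with your fingertips, past its balance point, so that it swings over and stays fully raised when you let go. Push lightly, without gripping it. Leave the thin-probe arm down, and both beakers and everything else on the bench where they stand.

Things in the scene. Friction and masses are not known exactly. Their poses are not given: they have to be found in the camera images.
- thick_arm (a joint): hinge of the arm with the thick probe (the arm to be raised), rad: 0 = level, down on its stop; grows as the free end rises; 1.3 = fully raised, upper stop. A steel counterweight above the hinge tips over with it: below about 0.72 the arm falls back to 0, beyond it swings on by itself, damped, to 1.3 and stays. To start it takes about 1.5 to 3 N upward at the free edge, less towards the balance.
- thick_hinge (a point): point on the level hinge axis of the thick-probe arm, midway in its post's fork, 165 mm above the table. The axis is square to the line from here to thick_edge. Below, fixed to the table, are the post and a grey stirrer box, 150 x 160 x 40 high, centred 145 from the post under the arm; its front is 220 from the post.
- thick_edge (a point): middle of the thick-probe arm's free edge, 223 mm from the hinge: a level round roll 14 in diameter, 110 long, facing the robot, ending an aluminium plate 110 wide, 6 thick, 122 deep. The point is on the roll's axis, 165 above the table when down. The probe, a grey rod 32 in diameter, passes through the plate 78 behind, 90 below to 60 above it.
- thick_beaker: loose glass beaker, 84 diameter x 65 high, standing on the stirrer (40 above the table) under the thick probe, whose end dips 30 into it; rim 105 above the table. Origin: centre of its underside.
- thin_arm (a joint): hinge of the arm with the thin probe (the arm to be left down), rad: 0 = level, down on its stop; grows as the free end rises; 1.3 = fully raised, upper stop. A steel counterweight above the hinge tips over with it: below about 0.51 the arm falls back to 0, beyond it swings on by itself, damped, to 1.3 and stays. To start it takes about 1.5 to 3 N upward at the free edge, less towards the balance.
- thin_hinge (a point): point on the level hinge axis of the thin-probe arm, midway in its post's fork, 165 mm above the table. The axis is square to the line from here to thin_edge. Below, fixed to the table, are the post and a grey stirrer box, 150 x 160 x 40 high, centred 145 from the post under the arm; its front is 220 from the post.
- thin_edge (a point): middle of the thin-probe arm's free edge, 223 mm from the hinge: a level round roll 14 in diameter, 110 long, facing the robot, ending an aluminium plate 110 wide, 6 thick, 122 deep. The point is on the roll's axis, 165 above the table when down. The probe, a grey rod 10 in diameter, passes through the plate 78 behind, 90 below to 60 above it.
- thin_beaker: loose glass beaker, 84 diameter x 65 high, standing on the stirrer (40 above the table) under the thin probe, whose end dips 30 into it; rim 105 above the table. Origin: centre of its underside.
- wash_bottle: loose bystander: white plastic bottle, 68 diameter x 170 high (mm). Origin: its middle, on the underside.
- jar: loose bystander: small amber glass jar, 52 diameter x 60 high (mm). Origin: its middle, on the underside.
- cap: loose bystander: white plastic probe cap, 24 diameter x 30 high (mm). Origin: its middle, on the underside.
- carton: loose bystander: cardboard carton, 70 x 90 x 120 high (mm). Origin: its middle, on the underside.
- sample_bottle: loose bystander: white sample bottle with a cap, 60 diameter x 120 high (mm). Origin: its middle, on the underside.
- spatula: loose bystander: steel lab spoon, 160 long, lying flat (mm). Origin: near its middle.
- notepad: loose bystander: paper pad, 150 x 100 x 14 high, lying flat (mm). Origin: its middle, on the underside.
Things that resemble listed ones, but are neither listed nor needed, are in the scene too. What is shaped like the thin_beaker but red or yellow is not meant.

How it is judged (in metres and radians):
At the end, for the whole second after the job is handed in: The thick-probe arm rests at its upper stop (above 1.22 of 1.3 rad, at rest), the thin-probe arm is down (below 0.05 rad), the beakers stand upright within 20 mm and the bystanders within 30 mm of where they were (value of joint thick_arm above 1.22 rad and velocity of joint thick_arm between -0.05 and 0.05 rad/s and value of joint thin_arm below 0.05 rad and distance of each of thick_beaker, thin_beaker from where it was at the start of the episode below 0.02 m and angle between each of thick_beaker, thin_beaker's own z axis and vertical below 0.1 rad and distance of each of wash_bottle, jar, cap, carton, sample_bottle, spatula, notepad from where it was at the start of the episode below 0.03 m); the robot touches nothing.
It fails at once if the thin-probe arm was raised (over 0.1 rad) (value of joint thin_arm above 0.1 rad).
It fails at once if a beaker was shifted over 20 mm, or tipped or lifted (distance of any of thick_beaker, thin_beaker from where it was at the start of the episode above 0.02 m or angle between any of thick_beaker, thin_beaker's own z axis and vertical above 0.3 rad).
It fails at once if a bystander was moved over 30 mm (distance of any of wash_bottle, jar, cap, carton, sample_bottle, spatula, notepad from where it was at the start of the episode above 0.03 m).
It fails at once if the thick-probe arm was gripped or pushed hard (over 25 N between fingers and arm) (contact force between the fingers and thick_arm above 25 N).
It also fails if it takes over 38 s, if anything falls off the work surface, if the arm or the gripper's body presses on something with over 40 N, if the wrist force passes 120 N, or if a joint passes its speed limit or range.

ROBOT

A 6-joint arm with a two-finger parallel gripper is mounted at the origin on the work surface. World frame = base frame: x ahead of the robot, y to its left, z up, the work surface at z = 0. Lengths are in mm, angles in rad, forces in N, time in s.
With the tool pointing down it reaches from about 275 to 775 mm from the base axis. Payload 14.6 kg.
Tool frame: the origin (TCP) lies at the very end of the fingers, on their centre line; the grasp point (between the pads) lies 19 mm behind it; y points along the fingers, z is the direction in which the jaws open and shut, and the axes are right-handed (so a half turn about y gives the same grasp; the last joint's range is limited). The gripper opens to 85 mm and grips with 20 to 120 N. Pads are 22 mm wide; open, the fingers measure 114 mm over their backs; the gripper's body (76 mm by 85 mm) begins 54 mm behind the grasp point. The pads swing forward as they close: fully open they stand 13 mm farther back than shut.
Start: joints at [-1.327, 0.263, -0.048, 1.259, 0, 1.415], TCP at [203.858, -483.808, 231.278] pointing down, gripper open.
Joint ranges: [-2.65, 2.65], [-0.89, 1.7], [-1.18, 1.37], [-2.13, 2.11], [-1.35, 1.29], [-3.14, 3.14]. Speed limits (rad/s): [1.89, 1.89, 2.57, 2.79, 3.14, 3.14].

INTERFACE

Orientations are given as [roll, pitch, yaw] about the fixed x, y, z axes, in that order (R = Rz(yaw) Ry(pitch) Rx(roll)).
In Python, from plant import env, imaging, search_frame, regions_of, spot_point gives the robot as it stands. The module is installed in compiled form; this text tells all that it offers.
- The arm moves only by the tool carry_out, never from a script. Its argument "moves" is a list of rows, each an object of numbers: "grip": the closure, from 0 (fully open) to 1 (shut); "x", "y", "z": the shift along the tool's x, y, z in m; "ax", "ay", "az": the turn, a rotation vector about the tool's x, y, z in degrees. In form: [{"grip": .., "x": .., "y": .., "z": .., "ax": .., "ay": .., "az": ..}, ...]. A call has 1 to 12 rows; each row is the pose to reach, as a shift and turn from the pose commanded when the call began, along the tool's axes at that moment; what a row does not reach only later rows make up. A row lasts 1/8 s, in which the tool goes at most 62.5 mm and 10.7 degrees, less where a joint would pass 70% of its speed; a pose out of reach is approached as far as the arm can. A call with a gripper value outside its range is refused whole. The fingers move at their own pace and stop on an object; the grip force is fixed at half the most. Time passes only in rows, so rows that repeat a pose let the fingers close. It gives the time, the measured TCP pose, the force and the opening at its end, in the units of the state.
- env.sense(): the state, without advancing time (a new reading comes with each control period).
- imaging.camera(name): name is "scene" or "top" or "wrist"; returns a dict with "pixels" (420x560x3 uint8, blue, green, red), "intrinsics" (3x3 intrinsics, pixels), "R" (3x3) and "t" (3): a world point X has camera coordinates R X + t; the wrist camera has in their place "hand_eye" (4x4, takes a point from camera to tool coordinates, whose origin is the TCP and whose axes are the tool frame's). Camera axes: x right, y down, z forward; pixel columns grow to the right and rows downward; lengths in mm; the calibration is good to about 2 mm. A picture is of the moment at which its call begins: read the wrist's pose just before it. There is no depth.
- env.hand_in(): hands the job in, once; it reports no verdict.
Trained networks look in the newest picture that a camera, given by its name, has taken for a name from the list of things; names that differ only in an ending like _2 or _b are one class to them, and where a whole thing is asked for, a point or a joint stands for the part that bears it (a point fixed in the world has none). Each returns a list of dicts, best first, with "confidence" (0 to 1); they miss things now and then, are a little off and sometimes report something else, mostly with a low value. They report only what shows in the picture. A call takes as long as a camera call. They do not tell look-alikes from the thing itself.
- search_frame(camera, thing): "extent" ([centre column, centre row, width, height] in pixels, round what is visible of it).
- regions_of(camera, thing): "region" (420x560 bool, what is visible of it) and "extent" ([centre column, centre row, width, height] in pixels, round what is visible of it).
- spot_point(camera, thing): "pixel" ([row, column] in pixels: a listed point, or the origin of a listed thing).
The state is a dict: "time": time; "joint_positions": joint angles; "qd": joint speeds; "tau": joint torques, N m; "tcp_pos": TCP position; "tool_rot": TCP orientation; "wrist_force": force on the tool from outside, world axes, zero at the start; "moment": the same for the moment, N m; "finger_gap": opening from 0.0 (shut) to 1.0 (fully open).
Only numpy, scipy, OpenCV 4.12 (cv2) and the standard library are available. Lean on these libraries where they do the work, as an engineer would, in place of code of your own. Each camera call takes 0.05 s, during which the arm holds its last target.

## Working session

There is one attempt and no reset: what is moved stays moved. The work goes in short steps, Python scripts to look and compute and a tool call to move; the robot and the scene stay as the last step left them, time stands still between calls to the robot, and variables do not carry over. Pictures are saved under pics/ and viewed, and the job is handed in when it is done.

Besides the shell and the picture viewer there is one more tool, called after ">>>" by a JSON object that holds its "method" and its "body", one argument or row to a line. carry_out: Moves the arm, as the interface text tells. Its arguments: {"type":"object","properties":{"moves":{"type":"array","items":{"type":"object","properties":{"grip":{"type":"number"},"x":{"type":"number"},"y":{"type":"number"},"z":{"type":"number"},"ax":{"type":"number"},"ay":{"type":"number"},"az":{"type":"number"}}}}},"required":["moves"]}

```bash
mkdir -p pics; python3 - <<'E'
from plant import env, imaging, search_frame, regions_of, spot_point
import cv2, numpy as np
s=env.sense(); print(s)
for n in ["scene","top"]:
    c=imaging.camera(n); cv2.imwrite(f"pics/{n}0.png",c["pixels"])
    np.savez(f"{n}_cal.npz",K=c["intrinsics"],R=c["R"],t=c["t"])
    print(n,c["intrinsics"],(-c["R"].T@c["t"]))
    for th in ["thick_hinge","thick_edge","thin_hinge","thin_edge","thick_beaker","thin_beaker"]:
        print(th,[(np.round(d["pixel"],1).tolist(),round(d["confidence"],2)) for d in spot_point(n,th)][:4])
    for th in ["thick_arm","thin_arm"]:
        print(th,[(np.round(d["extent"],1).tolist(),round(d["confidence"],2)) for d in search_frame(n,th)][:4])
E
```

```text
{'time': 0.0, 'joint_positions': array([-1.32729870e+00,  2.63509613e-01, -4.89525519e-02,  1.25941026e+00,
        5.48140952e-06,  1.41549748e+00]), 'qd': array([-8.11399560e-04,  2.07207081e-04,  3.90642103e-04,  1.31919650e-03,
        9.00759038e-04, -7.82651421e-05]), 'tau': array([-1.38557345e-03, -6.37625170e+01,  3.84567118e+01,  1.36679522e-02,
       -2.14554811e-04, -2.79211662e-05]), 'tcp_pos': array([ 203.78952031, -483.52135192,  230.82627407]), 'tool_rot': array([-1.57185863e+00,  1.71861089e-04, -2.74279627e+00]), 'wrist_force': array([0.35622205, 1.01744189, 0.13297657]), 'moment': array([-0.03723743, -0.02139611, -0.01283647]), 'finger_gap': 1.0057005797944378}
scene [[407.31862511   0.         277.73688896]
 [  0.         407.31862511 208.24894216]
 [  0.           0.           1.        ]] [374.54198982 738.21210462 748.80068742]
thick_hinge []
thick_edge [([169.5, 322.4], 0.85)]
thin_hinge [([227.7, 178.3], 0.6)]
thin_edge [([237.0, 219.2], 0.71), ([254.6, 275.4], 0.63)]
thick_beaker [([196.8, 292.9], 0.7)]
thin_beaker [([282.3, 246.8], 0.77), ([348.0, 304.3], 0.76), ([339.5, 166.2], 0.75)]
thick_arm [([277.1, 151.1, 104.9, 77.1], 0.86)]
thin_arm [([219.0, 231.4, 140.7, 90.0], 0.95), ([295.9, 251.9, 18.4, 28.9], 0.35)]
top [[525.56068092   0.         292.97862549]
 [  0.         525.56068092 212.86361782]
 [  0.           0.           1.        ]] [ 473.87707109    9.57460906 1677.24011359]
thick_hinge [([159.3, 345.2], 0.93)]
thick_edge [([233.2, 334.5], 0.64)]
thin_hinge [([153.0, 223.8], 0.7), ([248.6, 427.7], 0.44), ([266.3, 286.2], 0.39)]
thin_edge [([232.0, 219.0], 0.66)]
thick_beaker []
thin_beaker [([255.6, 236.5], 0.97), ([253.2, 202.6], 0.94), ([171.1, 183.3], 0.81)]
thick_arm [([336.7, 185.2, 41.8, 106.4], 0.59), ([222.2, 180.6, 41.3, 101.9], 0.34)]
thin_arm [([223.2, 180.8, 37.6, 102.4], 0.72)]
```

View pics/scene0.png

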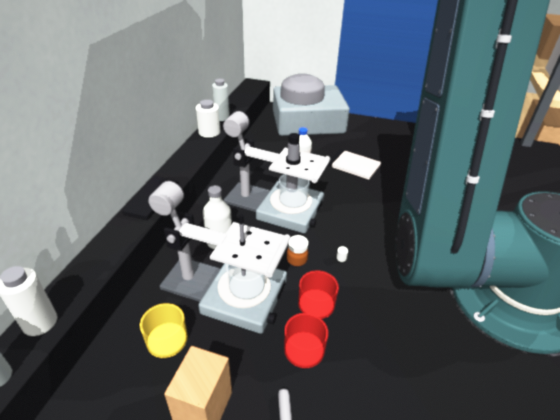

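View pics/top0.png

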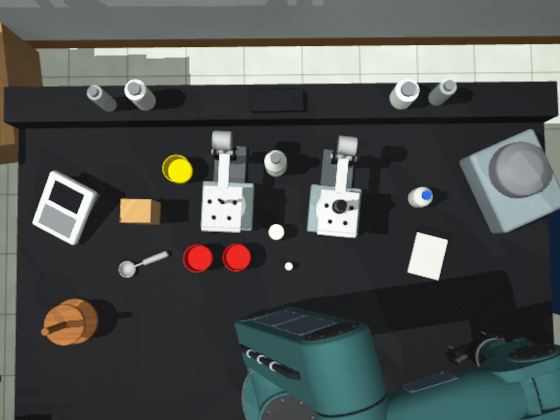

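```bash
python3 - <<'E'
import cv2
a=cv2.imread("pics/top0.png")[100:300,170:400]; cv2.imwrite("pics/topc.png",cv2.resize(a,None,fx=3,fy=3,interpolation=2))
a=cv2.imread("pics/scene0.png")[100:300,130:360]; cv2.imwrite("pics/scenec.png",cv2.resize(a,None,fx=3,fy=3,interpolation=2))
E
```

```text
(no output)
```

View pics/topc.png

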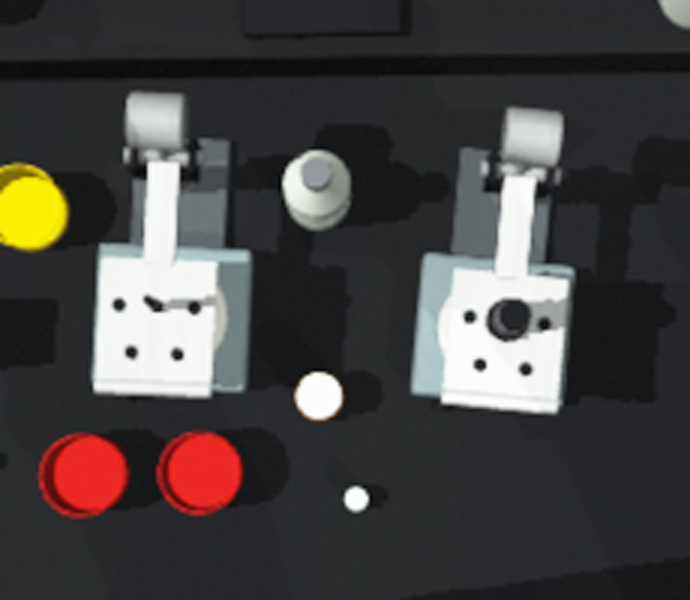

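View pics/scenec.png

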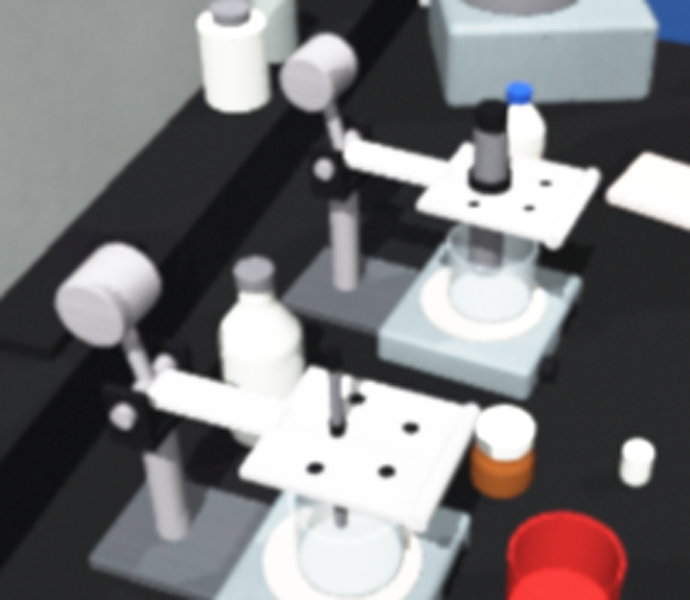

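The thick grey rod is on the right-hand arm in the top view: probe at about (340,206), roll centre at about (337,234). Its look-alike is the left arm with the thin rod, edge at about (219,232). Other confusions are the red cups at (198,258) and (237,257) and the yellow cup at (177,169). The scene view agrees: the thick probe is at (293,150) and its edge at about (322,170).

```bash
cat > h.py <<'E'
import numpy as np
def cal(n):
    d=np.load(f"{n}_cal.npz"); return d["K"],d["R"],d["t"]
def onz(n,col,row,z):
    K,R,t=cal(n); c=-R.T@t; d=R.T@np.linalg.solve(K,[col,row,1]); return c+d*(z-c[2])/d[2]
def proj(n,X):
    K,R,t=cal(n); p=K@(R@np.asarray(X,float)+t); return p[:2]/p[2]
E
python3 - <<'E'
from h import *
from plant import search_frame
for nm,c,r,z in [("thick_hinge net",345.2,159.3,165),("edge net",334.5,233.2,165),("rollL",317.7,234,165),("rollR",355.7,237,165),("thin_edge",219,232,165),("thinrollR",170+213/3,100+392/3,165),("thin hinge",223.8,153,165)]:
    print(nm,onz("top",c,r,z).round(1))
print("scene edge",onz("scene",322.4,169.5,165).round(1))
for th in ["jar","cap","notepad","sample_bottle","wash_bottle","carton","spatula"]:
    for d in search_frame("top",th)[:2]: print(th,np.round(d["extent"],1),round(d["confidence"],2),onz("top",d["extent"][0],d["extent"][1],30).round(0))
for c,r in [(237,257),(198,258)]: print("red",onz("top",c,r,50).round(0))
E
```

```text
thick_hinge net [ 721.5 -177.   165. ]
edge net [ 507.2 -141.3  165. ]
rollL [505.7 -92.8 165. ]
rollR [ 495.3 -202.3  165. ]
thin_edge [515.8 190.5 165. ]
thinrollR [518.6 127.5 165. ]
thin hinge [744.3 175.  165. ]
scene edge [ 500.4 -144.4  165. ]
jar [271.1 232.9  15.4  12.2] 0.59 [514.  44.  30.]
cap [289.6 265.3   5.8   5.6] 0.49 [412. -12.  30.]
notepad [427.6 251.5  38.9  49.6] 0.97 [ 448. -447.   30.]
sample_bottle [420.2 199.8  22.3  22.8] 0.84 [ 612. -428.   30.]
sample_bottle [222.4 180.   43.4 100.8] 0.32 [683. 195.  30.]
wash_bottle [275.9 163.9  20.9  24.9] 0.82 [732.  26.  30.]
carton [141.1 211.9  37.7  27.1] 0.67 [586. 449.  30.]
spatula [272.2 233.6  13.1  13.9] 0.73 [512.  41.  30.]
spatula [142.2 262.2  45.3  24.9] 0.68 [429. 445.  30.]
red [441. 150.  50.]
red [440. 269.  50.]
```

>>> {"method": "carry_out", "body": {
  "moves": [
    {"grip": 1, "ay": 10},
    {"grip": 1, "ay": 20},
    {"grip": 1, "ay": 20},
    {"grip": 1, "ay": 20}
  ]
}}

```text
invalid input at $.moves[0]: expected keys grip, x, y, z, ax, ay, az
```

```bash
cat >> h.py <<'E'
from scipy.spatial.transform import Rotation as Ro
H=np.array([721.5,-177,165.]); 
u=np.array([-0.992,0.126,0]); u/=np.linalg.norm(u)
E0=np.array([501.5,-147,165.])
def tool(pitch,zleft,uu=None):
    "pitch deg down"
    f=-(u if uu is None else uu); p=np.radians(pitch)
    y=np.cos(p)*f+np.array([0,0,-np.sin(p)]); left=np.cross([0,0,1],f)
    z=left*(1 if zleft else -1); x=np.cross(y,z); return np.c_[x,y,z]
def delta(s,P,R):
    Rc=Ro.from_euler('xyz',s["tool_rot"]).as_matrix()
    return (Rc.T@(np.asarray(P)-s["tcp_pos"])/1000).round(4),Ro.from_matrix(Rc.T@R).as_rotvec(degrees=True).round(2)
E
python3 - <<'E'
from h import *
from plant import env,imaging
s=env.sense(); print(s["time"],s["joint_positions"].round(3),s["finger_gap"],s["tcp_pos"].round(1))
c=imaging.camera("wrist"); print(c["hand_eye"].round(2))
for zl in (0,1): print(zl,delta(s,[370,-130,215],tool(30,zl)))
E
```

```text
1.25 [-1.327  0.263 -0.048  1.259 -0.     1.416] 0.9986149154334277 [ 203.9 -483.8  231.3]
[[   0.      0.95    0.3   -77.4 ]
 [   0.     -0.3     0.95 -143.86]
 [   1.     -0.     -0.     -0.94]
 [   0.      0.      0.      1.  ]]
0 (array([-0.2905,  0.0163, -0.2615]), array([15.74, 27.26, 58.56]))
1 (array([-0.2905,  0.0163, -0.2615]), array([  76.33, -132.2 ,  -20.51]))
```

>>> {"method": "carry_out", "body": {
  "moves": [
    {"grip": 1, "x": -0.05, "y": 0, "z": -0.04, "ax": 2, "ay": 4, "az": 9},
    {"grip": 1, "x": -0.1, "y": 0, "z": -0.08, "ax": 4, "ay": 8, "az": 18},
    {"grip": 1, "x": -0.145, "y": 0.008, "z": -0.13, "ax": 8, "ay": 13.5, "az": 29},
    {"grip": 1, "x": -0.145, "y": 0.008, "z": -0.13, "ax": 8, "ay": 13.5, "az": 29}
  ]
}}

```text
time: 1.8
tcp_pos: [286.5, -302.2, 221.5]
tool_rot: [-1.491, 0.52, -2.965]
wrist_force: [-0.2, -0.5, 0.2]
finger_gap: 0.141
```

```bash
python3 - <<'E'
from h import *
from plant import env,imaging
s=env.sense(); print(s["time"],s["joint_positions"].round(3),s["finger_gap"],s["tcp_pos"].round(1))
for P in ([370,-130,215],[400,-134,190]): print(delta(s,P,tool(30,0)))
E
```

```text
1.8 [-1.375 -0.063 -0.563  0.967  0.516  1.639] 0.14102583987743567 [ 286.5 -302.2  221.5]
(array([-0.0944,  0.0489, -0.1592]), array([ 7.93, 13.62, 29.41]))
(array([-0.107 ,  0.0855, -0.1529]), array([ 7.93, 13.62, 29.41]))
```

```bash
cat >> h.py <<'E'
from scipy.optimize import least_squares
DATA=[([-1.32729870e+00,  2.63509613e-01, -4.89525519e-02,  1.25941026e+00,0,1.41549748],[203.85,-483.8,231.28],[-1.57185863e+00,  1.71861089e-04, -2.74279627e+00])]
import json,os
if os.path.exists("data.json"): DATA+=json.load(open("data.json"))
Y=lambda a:Ro.from_euler('y',a).as_matrix(); Z=lambda a:Ro.from_euler('z',a).as_matrix(); X=lambda a:Ro.from_euler('x',a).as_matrix()
def fk(q,p):
    h,A,B,c,e,L,r0=p[:7]; j2=q[1];j23=q[1]-q[2]; pt=j23+q[3]
    W=Z(q[0])@Y(pt)@Z(q[4])
    P=Z(q[0])@(np.array([r0+A*np.sin(j2)+B*np.cos(j23),e,h+A*np.cos(j2)-B*np.sin(j23)])+Y(pt)@np.array([c,0,0]))+W@np.array([L,0,0])
    return P,W@X(q[5])
C6=None
def fit():
    p0=np.array([200,520,400,80,81,286,0.])
    f=lambda p:np.r_[np.concatenate([fk(q,p)[0]-np.array(P) for q,P,_ in DATA]),(p-p0)*[1e-3,1e-3,1e-3,1e-3,1e-3,1e-3,1e-1]]
    s=least_squares(f,p0); return s.x,s.fun[:-7]
def const(p):
    return [fk(q,p)[1].T@Ro.from_euler('xyz',r).as_matrix() for q,P,r in DATA]
LO=np.array([-2.65,-.89,-1.18,-2.13,-1.35,-3.14]);HI=np.array([2.65,1.7,1.37,2.11,1.29,3.14])
def ik(P,R,p,C,q0):
    def f(q):
        a,b=fk(q,p); return np.r_[(a-P)/100,Ro.from_matrix((b@C).T@R).as_rotvec()]
    s=least_squares(f,np.clip(q0,LO+.02,HI-.02),bounds=(LO,HI)); return s.x,np.abs(s.fun).max()
def tool2(pitch,head,zleft=False):
    h=np.radians(head); return tool(pitch,zleft,-np.array([np.cos(h),np.sin(h),0]))
E
python3 - <<'E'
import json
from plant import env
s=env.sense()
json.dump([[s["joint_positions"].tolist(),s["tcp_pos"].tolist(),s["tool_rot"].tolist()]],open("data.json","w"))
from h import *
p,r=fit(); print(p.round(1),np.abs(r).max().round(2)); 
for c in const(p): print(c.round(3))
C=const(p)[0]
for zl in (0,1):
 for head in (-7,10,20,35,50,70,90):
  for pit in (20,30,45):
   R=tool2(pit,head,zl); f=R[:,1]; n=-R[:,0] if not zl else R[:,0]
   out=[]
   for th in (-1,0,.4,.9):
    e=H+223*(np.cos(max(th,0))*u+np.array([0,0,np.sin(max(th,0))])); P=e-18*n+20*f
    if th==-1: P=P-100*f
    if th==-1: q0=s["joint_positions"]
    best=min((ik(P,R,p,C,x) for x in (q0,[-.9,0,-.5,1.5,.8,0],[-.9,0,-.5,1.5,.8,2.9])),key=lambda t:t[1]); q0=best[0]; out.append((best[1].round(3),np.minimum(q0-LO,HI-q0).min().round(2)))
   print(zl,head,pit,out,q0.round(2))
E
```

```text
[2.700e+02 5.620e+02 3.917e+02 1.753e+02 8.120e+01 2.855e+02 1.000e-01] 0.0
[[ 0.  1. -0.]
 [ 0.  0.  1.]
 [ 1. -0. -0.]]
[[ 0.  1.  0.]
 [ 0. -0.  1.]
 [ 1. -0. -0.]]
0 -7 20 [(np.float64(0.215), np.float64(0.0)), (np.float64(0.243), np.float64(0.0)), (np.float64(0.143), np.float64(0.0)), (np.float64(0.0), np.float64(0.08))] [-0.6   0.02 -1.1  -0.73  0.45  2.97]
0 -7 30 [(np.float64(0.106), np.float64(0.0)), (np.float64(0.135), np.float64(0.0)), (np.float64(0.003), np.float64(0.0)), (np.float64(0.0), np.float64(0.24))] [-0.58 -0.11 -0.9  -0.21  0.39  2.9 ]
0 -7 45 [(np.float64(0.0), np.float64(0.17)), (np.float64(0.0), np.float64(0.1)), (np.float64(0.0), np.float64(0.3)), (np.float64(0.0), np.float64(0.3))] [-0.54 -0.11 -0.6   0.34  0.29  2.84]
0 10 20 [(np.float64(0.004), np.float64(0.0)), (np.float64(0.086), np.float64(0.0)), (np.float64(0.012), np.float64(0.0)), (np.float64(0.0), np.float64(0.22))] [-0.76  0.03 -0.96 -0.44  0.86  2.71]
0 10 30 [(np.float64(0.0), np.float64(0.13)), (np.float64(0.002), np.float64(0.0)), (np.float64(0.0), np.float64(0.18)), (np.float64(0.0), np.floa
[... 6572 characters left out ...]
 (np.float64(0.0), np.float64(0.59)), (np.float64(0.0), np.float64(0.37))] [-0.72  0.55  0.36  1.74  0.72 -2.08]
1 90 20 [(np.float64(0.087), np.float64(0.0)), (np.float64(0.0), np.float64(0.09)), (np.float64(0.041), np.float64(0.0)), (np.float64(0.173), np.float64(0.0))] [-0.75  0.79  0.55  2.11  0.84 -2.57]
1 90 30 [(np.float64(0.0), np.float64(0.01)), (np.float64(0.0), np.float64(0.26)), (np.float64(0.0), np.float64(0.08)), (np.float64(0.098), np.float64(0.0))] [-0.73  0.78  0.62  2.11  0.75 -2.52]
1 90 45 [(np.float64(0.0), np.float64(0.24)), (np.float64(0.0), np.float64(0.5)), (np.float64(0.0), np.float64(0.31)), (np.float64(0.0), np.float64(0.03))] [-0.67  0.75  0.7   2.08  0.59 -2.41]
```

```bash
cat >> h.py <<'E'
RT=tool2(30,35); F=RT[:,1]; N=-RT[:,0]; RR=np.cross(-u,[0,0,1]); 
def tgt(th,perp=18,fw=25,off=20,back=0):
    return H+223*(np.cos(th)*u+np.array([0,0,np.sin(th)]))+off*RR-perp*N+fw*F-back*F
E
python3 - <<'E'
from h import *
from plant import env
print(RR,N,F)
s=env.sense(); P=tgt(0,24,25,20,100); print(P,delta(s,P,RT)); print(tgt(0,24),tgt(.9))
E
```

```text
[-0.12600378 -0.99202976  0.        ] [0.40957602 0.28678822 0.8660254 ] [ 0.70940648  0.49673176 -0.5       ]
[ 434.72197709 -212.87955185  181.71539031] (array([-0.1205,  0.1095, -0.0708]), array([-22.21, -16.65,  30.48]))
[ 505.66262508 -163.20637536  131.71539031] [ 591.82852177 -172.11796814  311.59344358]
```

>>> {"method": "carry_out", "body": {
  "moves": [
    {"grip": 1, "x": -0.03, "y": 0.027, "z": -0.018, "ax": -5, "ay": -4, "az": 7},
    {"grip": 1, "x": -0.06, "y": 0.055, "z": -0.035, "ax": -11, "ay": -8, "az": 15},
    {"grip": 1, "x": -0.09, "y": 0.082, "z": -0.053, "ax": -16.5, "ay": -12.5, "az": 22.5},
    {"grip": 1, "x": -0.1205, "y": 0.1095, "z": -0.071, "ax": -22.2, "ay": -16.6, "az": 30.5},
    {"grip": 1, "x": -0.1205, "y": 0.1095, "z": -0.071, "ax": -22.2, "ay": -16.6, "az": 30.5},
    {"grip": 1, "x": -0.1205, "y": 0.1095, "z": -0.071, "ax": -22.2, "ay": -16.6, "az": 30.5}
  ]
}}

```text
time: 2.55
tcp_pos: [435.0, -219.1, 182.8]
tool_rot: [-1.565, 1.042, -2.526]
wrist_force: [-0.6, 0.2, 0.1]
finger_gap: -0.0
```

```bash
python3 - <<'E'
import json
from h import *
from plant import env,imaging,spot_point
import cv2
s=env.sense(); print(s["time"],s["joint_positions"].round(3),s["finger_gap"],s["tcp_pos"].round(1),s["wrist_force"])
P=tgt(0,24,25,20,100); print(delta(s,P,RT))
c=imaging.camera("scene"); cv2.imwrite("pics/scene1.png",c["pixels"])
c=imaging.camera("wrist"); cv2.imwrite("pics/wrist1.png",c["pixels"])
for th in ("thick_edge",): print([(np.round(d["pixel"],1).tolist(),round(d["confidence"],2)) for d in spot_point("wrist",th)])
M=c["hand_eye"]; Rc=Ro.from_euler('xyz',s["tool_rot"]).as_matrix()
def pw(Xw):
    t=Rc.T@(np.array(Xw)-s["tcp_pos"]); cc=M[:3,:3].T@(t-M[:3,3]); p=c["intrinsics"]@cc; return (p[:2]/p[2]).round(1)
Em=H+223*u; print("edge,ends,hinge",pw(Em),pw(Em+55*RR),pw(Em-55*RR),pw(H))
E
```

```text
2.55 [-1.187  0.34  -0.532  1.063  1.     1.141] -0.00047343666958871985 [ 435.  -219.1  182.8] [-0.5992249   0.20717535  0.05373644]
(array([-0.0007,  0.0034, -0.0052]), array([-0.1 ,  0.13,  0.33]))
[([169.9, 236.4], 0.58)]
edge,ends,hinge [239.7 175.2] [301.9 214.8] [189.3 143. ] [394.7  67.6]
```

View pics/scene1.png

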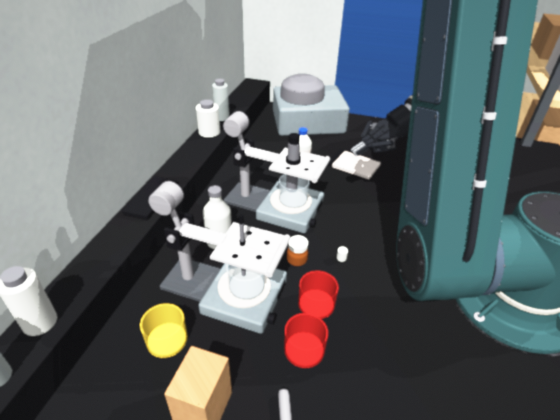

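View pics/wrist1.png

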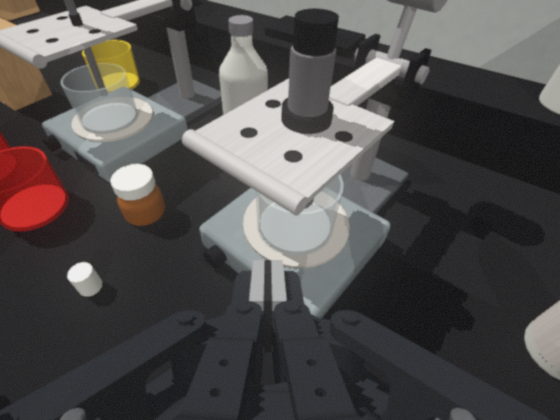

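The wrist view shows the thick grey probe at (315,80) on the nearest plate. Its roll runs from about (187,138) to (303,202), and the fingertips are in front at (268,265). I predicted (189,143) and (302,215), so I'm refining the edge from these pixels.

```bash
python3 - <<'E'
from h import *
from plant import env,imaging
import cv2
s=env.sense(); c=imaging.camera("wrist"); cv2.imwrite("pics/wc.png",cv2.resize(c["pixels"][110:290,160:340],None,fx=3.3,fy=3.3,interpolation=2))
M=c["hand_eye"]; Rc=Ro.from_euler('xyz',s["tool_rot"]).as_matrix(); print(s["tcp_pos"],s["time"])
def ray(col,row,z):
    d=Rc@M[:3,:3]@np.linalg.solve(c["intrinsics"],[col,row,1]); o=s["tcp_pos"]+Rc@M[:3,3]; return (o+d*(z-o[2])/d[2]).round(1)
for n,cr in dict(L=(188,138),R=(303,202),net=(236.4,169.9)).items(): print(n,ray(*cr,165))
print(c["intrinsics"][0,0])
P=tgt(0,24,25,20,100);print(delta(s,P,RT))
Em=H+223*u;print(Em,Em+55*RR,Em-55*RR)
tp=M[:3,:3].T@(-M[:3,3]); p=c["intrinsics"]@tp; print("tcp px",p[:2]/p[2])
E
```

```text
[ 434.73363673 -218.89696285  183.89247269] 2.7
L [512.1 -87.8 165. ]
R [ 504.1 -197.8  165. ]
net [ 504.1 -142.7  165. ]
338.4010930071203
(array([ 0.0001,  0.0041, -0.005 ]), array([-0.21,  0.23,  0.31]))
[ 500.27736322 -148.90115702  165.        ] [ 493.34715531 -203.4627939   165.        ] [507.20757113 -94.33952015 165.        ]
tcp px [269.21145367 279.54440332]
```

View pics/wc.png

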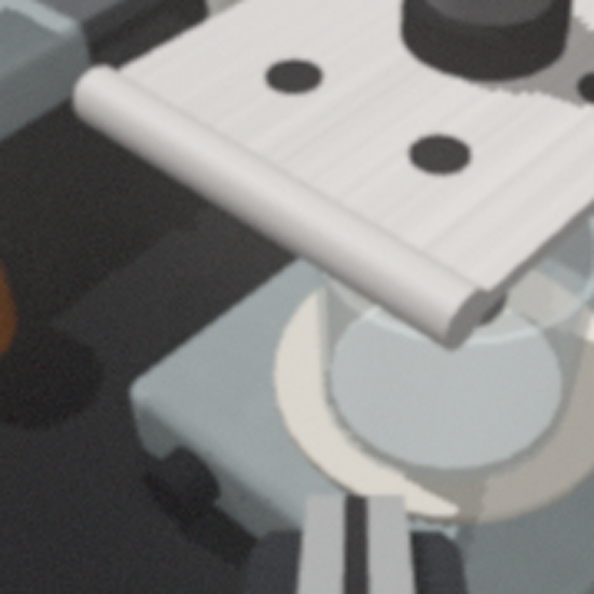

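```bash
sed -i 's/^H=.*/H=np.array([724.,-175.5,165.])/' h.py; python3 - <<'E'
from h import *
from plant import env
s=env.sense(); print(s["time"],s["tcp_pos"],H+223*u)
print(delta(s,tgt(0,26,25,20,0),RT))
E
```

```text
2.75 [ 434.74326274 -218.79344439  183.86648326] [ 502.77736322 -147.40115702  165.        ]
(array([ 1.000e-04,  1.065e-01, -5.000e-03]), array([-0.2 ,  0.23,  0.3 ]))
```

>>> {"method": "carry_out", "body": {
  "moves": [
    {"grip": 1, "x": 0.002, "y": 0.025, "z": -0.005, "ax": 0, "ay": 0, "az": 0},
    {"grip": 1, "x": 0.002, "y": 0.05, "z": -0.005, "ax": 0, "ay": 0, "az": 0},
    {"grip": 1, "x": 0.002, "y": 0.075, "z": -0.005, "ax": 0, "ay": 0, "az": 0},
    {"grip": 1, "x": 0.002, "y": 0.092, "z": -0.005, "ax": 0, "ay": 0, "az": 0},
    {"grip": 1, "x": 0.002, "y": 0.106, "z": -0.005, "ax": 0, "ay": 0, "az": 0},
    {"grip": 1, "x": 0.002, "y": 0.106, "z": -0.005, "ax": 0, "ay": 0, "az": 0}
  ]
}}

```text
time: 3.5
tcp_pos: [506.3, -162.0, 128.3]
tool_rot: [-1.563, 1.043, -2.524]
wrist_force: [-0.6, -0.3, -0.4]
finger_gap: -0.002
```

```bash
python3 - <<'E'
from h import *
from plant import env,imaging
import cv2
s=env.sense(); print(s["time"],s["joint_positions"].round(3),s["tcp_pos"].round(1),s["wrist_force"].round(2))
c=imaging.camera("wrist"); cv2.imwrite("pics/wrist2.png",c["pixels"])
s=env.sense();Rc=Ro.from_euler('xyz',s["tool_rot"]).as_matrix()
for th in (0,.1,.2,.3,.4,.5,.6,.7,.8,.9,.95): print(th,delta(s,tgt(th,18),RT))
E
```

```text
3.5 [-0.974  0.345 -0.705  0.542  1.043  1.542] [ 506.3 -162.   128.3] [-0.65 -0.31 -0.43]
0 (array([-0.0098,  0.    ,  0.0006]), array([-0.1 ,  0.19,  0.24]))
0.1 (array([-0.0295, -0.0105,  0.0014]), array([-0.1 ,  0.19,  0.24]))
0.2 (array([-0.0497, -0.0194,  0.0038]), array([-0.1 ,  0.19,  0.24]))
0.3 (array([-0.0704, -0.0268,  0.0075]), array([-0.1 ,  0.19,  0.24]))
0.4 (array([-0.0914, -0.0324,  0.0128]), array([-0.1 ,  0.19,  0.24]))
0.5 (array([-0.1123, -0.0363,  0.0194]), array([-0.1 ,  0.19,  0.24]))
0.6 (array([-0.133 , -0.0384,  0.0273]), array([-0.1 ,  0.19,  0.24]))
0.7 (array([-0.1534, -0.0387,  0.0364]), array([-0.1 ,  0.19,  0.24]))
0.8 (array([-0.1731, -0.0372,  0.0467]), array([-0.1 ,  0.19,  0.24]))
0.9 (array([-0.192 , -0.0339,  0.058 ]), array([-0.1 ,  0.19,  0.24]))
0.95 (array([-0.2011, -0.0315,  0.064 ]), array([-0.1 ,  0.19,  0.24]))
```

View pics/wrist2.png

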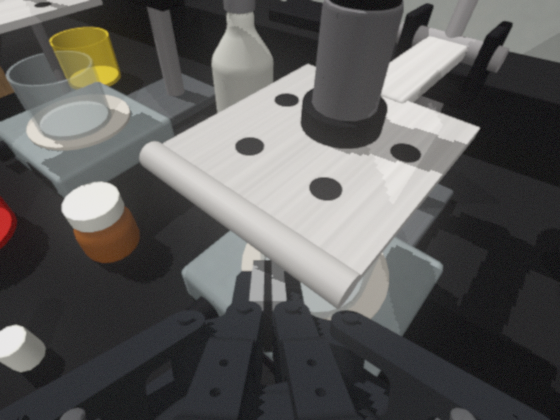

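>>> {"method": "carry_out", "body": {
  "moves": [
    {"grip": 1, "x": -0.003, "y": -0.006, "z": 0, "ax": 0, "ay": 0, "az": 0},
    {"grip": 1, "x": -0.006, "y": -0.006, "z": 0, "ax": 0, "ay": 0, "az": 0},
    {"grip": 1, "x": -0.009, "y": -0.006, "z": 0.001, "ax": 0, "ay": 0, "az": 0},
    {"grip": 1, "x": -0.012, "y": -0.007, "z": 0.001, "ax": 0, "ay": 0, "az": 0},
    {"grip": 1, "x": -0.016, "y": -0.009, "z": 0.001, "ax": 0, "ay": 0, "az": 0},
    {"grip": 1, "x": -0.02, "y": -0.011, "z": 0.001, "ax": 0, "ay": 0, "az": 0},
    {"grip": 1, "x": -0.025, "y": -0.014, "z": 0.001, "ax": 0, "ay": 0, "az": 0},
    {"grip": 1, "x": -0.03, "y": -0.016, "z": 0.001, "ax": 0, "ay": 0, "az": 0}
  ]
}}

```text
time: 4.55
tcp_pos: [508.0, -162.5, 161.9]
tool_rot: [-1.566, 1.043, -2.527]
wrist_force: [-3.7, -2.6, -1.4]
finger_gap: -0.002
```

```bash
python3 - <<'E'
from h import *
from plant import env,imaging
import cv2
s=env.sense(); print(s["time"],s["joint_positions"].round(3),s["tcp_pos"].round(1),s["wrist_force"].round(2))
c=imaging.camera("wrist"); cv2.imwrite("pics/wrist3.png",c["pixels"])
c=imaging.camera("scene"); cv2.imwrite("pics/scene3.png",cv2.resize(c["pixels"][90:240,220:420],None,fx=3.5,fy=3.5))
s=env.sense()
for th in (.1,.2,.3,.4,.5,.6,.7,.8,.9,.95): print(th,delta(s,tgt(th,18,19),RT)[0])
E
```

```text
4.55 [-0.971  0.295 -0.654  0.639  1.043  1.548] [ 508.  -162.5  161.9] [-3.72 -2.65 -1.4 ]
0.1 [ 0.0004 -0.0008  0.0002]
0.2 [-0.0198 -0.0098  0.0025]
0.3 [-0.0406 -0.0171  0.0063]
0.4 [-0.0615 -0.0228  0.0115]
0.5 [-0.0824 -0.0267  0.0181]
0.6 [-0.1032 -0.0288  0.026 ]
0.7 [-0.1235 -0.0291  0.0351]
0.8 [-0.1432 -0.0275  0.0453]
0.9 [-0.1621 -0.0242  0.0567]
0.95 [-0.1712 -0.0219  0.0627]
```

View pics/wrist3.png

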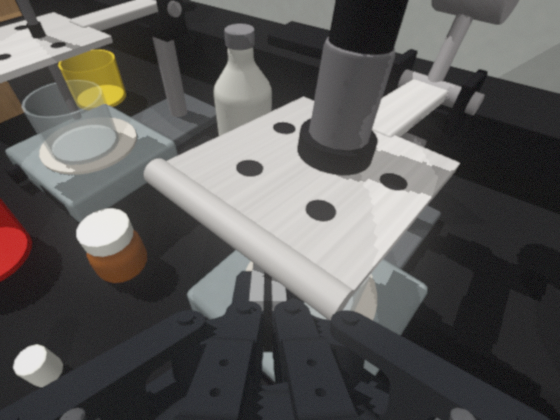

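View pics/scene3.png

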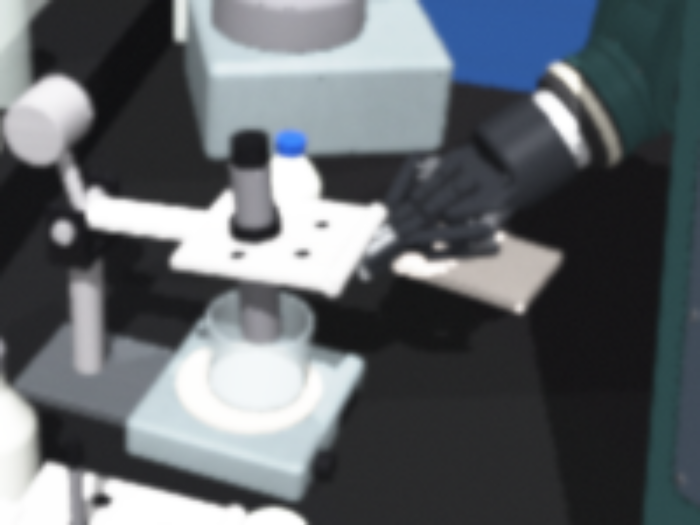

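```bash
python3 - <<'E'
import cv2
a=cv2.imread("pics/wrist3.png")[220:400,180:390]; cv2.imwrite("pics/w3c.png",cv2.resize(a,None,fx=3.3,fy=3.3,interpolation=2))
E
```

```text
(no output)
```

View pics/w3c.png

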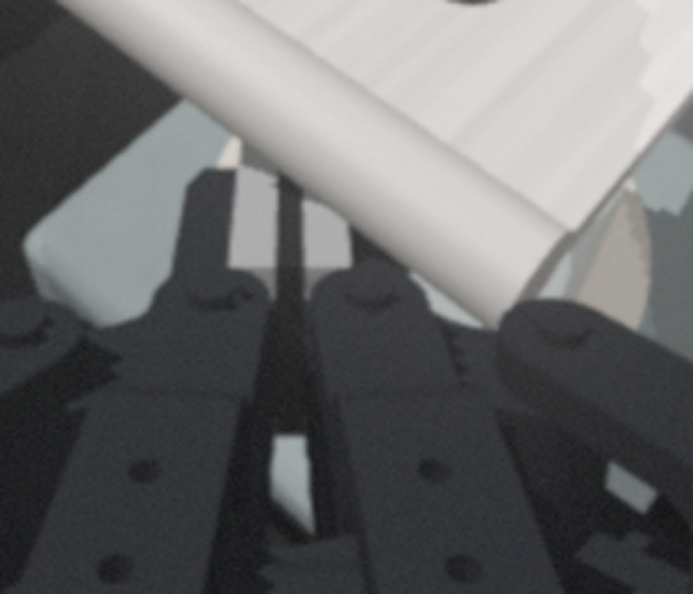

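```bash
python3 - <<'E'
from h import *
from plant import env
s=env.sense(); print(s["time"],s["tcp_pos"])
for a in ((0,27,19,20),(0,27,27,30),(0,18,27,30)): print(a,delta(s,tgt(*a),RT))
E
```

```text
4.65 [ 508.12892193 -162.41026012  162.12967686]
(0, 27, 19, 20) (array([ 0.0291,  0.0097, -0.0007]), array([-0.08,  0.16,  0.23]))
(0, 27, 27, 30) (array([0.0325, 0.0119, 0.0067]), array([-0.08,  0.16,  0.23]))
(0, 18, 27, 30) (array([0.0235, 0.0119, 0.0068]), array([-0.08,  0.16,  0.23]))
```

>>> {"method": "carry_out", "body": {
  "moves": [
    {"grip": 1, "x": 0.006, "y": 0.002, "z": 0, "ax": 0, "ay": 0, "az": 0},
    {"grip": 1, "x": 0.012, "y": 0.004, "z": 0, "ax": 0, "ay": 0, "az": 0},
    {"grip": 1, "x": 0.018, "y": 0.006, "z": 0, "ax": 0, "ay": 0, "az": 0},
    {"grip": 1, "x": 0.024, "y": 0.007, "z": 0, "ax": 0, "ay": 0, "az": 0},
    {"grip": 1, "x": 0.03, "y": 0.008, "z": 0.002, "ax": 0, "ay": 0, "az": 0},
    {"grip": 1, "x": 0.033, "y": 0.012, "z": 0.007, "ax": 0, "ay": 0, "az": 0},
    {"grip": 1, "x": 0.033, "y": 0.012, "z": 0.007, "ax": 0, "ay": 0, "az": 0},
    {"grip": 1, "x": 0.033, "y": 0.012, "z": 0.007, "ax": 0, "ay": 0, "az": 0}
  ]
}}

```text
time: 5.65
tcp_pos: [507.1, -171.7, 127.2]
tool_rot: [-1.566, 1.043, -2.526]
wrist_force: [-0.5, -0.4, -0.3]
finger_gap: -0.0
```

```bash
python3 - <<'E'
from h import *
from plant import env,imaging
import cv2
s=env.sense(); print(s["time"],s["joint_positions"].round(3),s["tcp_pos"].round(1),s["wrist_force"].round(2))
c=imaging.camera("wrist"); a=c["pixels"][200:380,180:390]; cv2.imwrite("pics/w4c.png",cv2.resize(a,None,fx=3.3,fy=3.3,interpolation=2))
s=env.sense()
for th in (0,.1,.2,.3,.4,.5,.6,.7,.8,.9,.95): print(th,delta(s,tgt(th,18,27,30),RT)[0])
E
```

```text
5.65 [-0.986  0.36  -0.682  0.57   1.043  1.519] [ 507.1 -171.7  127.2] [-0.52 -0.38 -0.32]
0 [-0.0098 -0.0003 -0.0001]
0.1 [-0.0294 -0.0108  0.0007]
0.2 [-0.0497 -0.0197  0.003 ]
0.3 [-0.0704 -0.0271  0.0068]
0.4 [-0.0914 -0.0327  0.012 ]
0.5 [-0.1123 -0.0366  0.0185]
0.6 [-0.133  -0.0387  0.0264]
0.7 [-0.1534 -0.039   0.0355]
0.8 [-0.1731 -0.0375  0.0458]
0.9 [-0.192  -0.0341  0.0571]
0.95 [-0.2011 -0.0318  0.0631]
```

View pics/w4c.png

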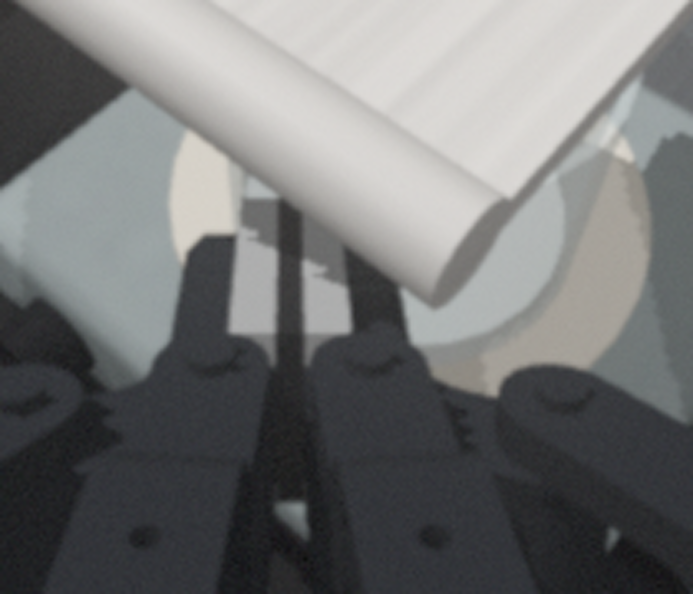

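>>> {"method": "carry_out", "body": {
  "moves": [
    {"grip": 1, "x": -0.004, "y": 0.004, "z": 0, "ax": 0, "ay": 0, "az": 0},
    {"grip": 1, "x": -0.007, "y": 0.004, "z": 0, "ax": 0, "ay": 0, "az": 0},
    {"grip": 1, "x": -0.01, "y": 0.004, "z": 0, "ax": 0, "ay": 0, "az": 0},
    {"grip": 1, "x": -0.013, "y": 0.002, "z": 0, "ax": 0, "ay": 0, "az": 0},
    {"grip": 1, "x": -0.018, "y": 0, "z": 0, "ax": 0, "ay": 0, "az": 0},
    {"grip": 1, "x": -0.024, "y": -0.004, "z": 0, "ax": 0, "ay": 0, "az": 0},
    {"grip": 1, "x": -0.03, "y": -0.007, "z": 0.001, "ax": 0, "ay": 0, "az": 0},
    {"grip": 1, "x": -0.036, "y": -0.01, "z": 0.001, "ax": 0, "ay": 0, "az": 0}
  ]
}}

```text
time: 6.7
tcp_pos: [515.4, -167.2, 163.9]
tool_rot: [-1.565, 1.043, -2.525]
wrist_force: [-0.5, -0.1, -2.1]
finger_gap: 0.001
```

```bash
python3 - <<'E'
from h import *
from plant import env,imaging
import cv2
s=env.sense(); print(s["time"],s["joint_positions"].round(3),s["tcp_pos"].round(1),s["wrist_force"].round(2))
Rc=Ro.from_euler('xyz',s["tool_rot"]).as_matrix(); print("tool-frame force",(Rc.T@s["wrist_force"]).round(2))
c=imaging.camera("wrist"); a=c["pixels"][200:380,180:390]; cv2.imwrite("pics/w5c.png",cv2.resize(a,None,fx=3.3,fy=3.3,interpolation=2))
s=env.sense()
for th in (0.1,.2,.3,.4,.5,.6,.7,.8,.9,.95): print(th,delta(s,tgt(th,18,31,30),RT)[0])
E
```

```text
6.7 [-0.964  0.302 -0.636  0.637  1.043  1.563] [ 515.4 -167.2  163.9] [-0.48 -0.14 -2.09]
tool-frame force [ 2.04  0.64 -0.17]
0.1 [ 0.0076  0.0037 -0.0008]
0.2 [-0.0127 -0.0052  0.0016]
0.3 [-0.0334 -0.0125  0.0053]
0.4 [-0.0543 -0.0182  0.0106]
0.5 [-0.0753 -0.022   0.0172]
0.6 [-0.096  -0.0241  0.0251]
0.7 [-0.1163 -0.0244  0.0342]
0.8 [-0.1361 -0.0229  0.0445]
0.9 [-0.155  -0.0195  0.0558]
0.95 [-0.1641 -0.0172  0.0618]
```

View pics/w5c.png

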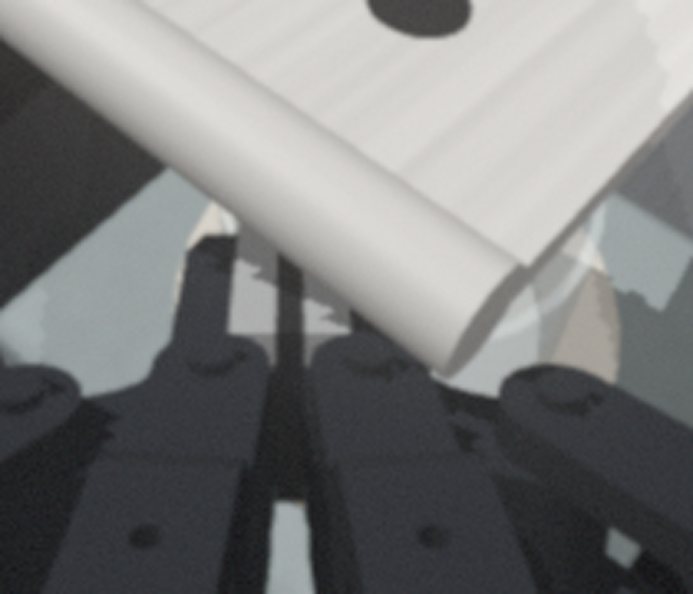

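The force is now a clean 2 N, and the fingers sit under the roll at crop (300,290), clear of its end. I'm following the arc.

>>> {"method": "carry_out", "body": {
  "moves": [
    {"grip": 1, "x": -0.008, "y": -0.004, "z": 0.001, "ax": 0, "ay": 0, "az": 0},
    {"grip": 1, "x": -0.016, "y": -0.007, "z": 0.002, "ax": 0, "ay": 0, "az": 0},
    {"grip": 1, "x": -0.024, "y": -0.01, "z": 0.003, "ax": 0, "ay": 0, "az": 0},
    {"grip": 1, "x": -0.032, "y": -0.013, "z": 0.005, "ax": 0, "ay": 0, "az": 0},
    {"grip": 1, "x": -0.04, "y": -0.015, "z": 0.007, "ax": 0, "ay": 0, "az": 0},
    {"grip": 1, "x": -0.048, "y": -0.017, "z": 0.009, "ax": 0, "ay": 0, "az": 0},
    {"grip": 1, "x": -0.056, "y": -0.019, "z": 0.011, "ax": 0, "ay": 0, "az": 0},
    {"grip": 1, "x": -0.064, "y": -0.021, "z": 0.0135, "ax": 0, "ay": 0, "az": 0},
    {"grip": 1, "x": -0.072, "y": -0.022, "z": 0.016, "ax": 0, "ay": 0, "az": 0},
    {"grip": 1, "x": -0.08, "y": -0.023, "z": 0.019, "ax": 0, "ay": 0, "az": 0}
  ]
}}

```text
time: 8.0
tcp_pos: [543.1, -170.8, 244.6]
tool_rot: [-1.566, 1.043, -2.526]
wrist_force: [-0.8, 0.2, -0.3]
finger_gap: 0.002
```

```bash
python3 - <<'E'
from h import *
from plant import env,imaging
import cv2
s=env.sense(); print(s["time"],s["joint_positions"].round(3),s["tcp_pos"].round(1),s["wrist_force"].round(2))
Rc=Ro.from_euler('xyz',s["tool_rot"]).as_matrix(); print("tool-frame force",(Rc.T@s["wrist_force"]).round(2))
a=np.hstack([imaging.camera("wrist")["pixels"][60:400,130:420],imaging.camera("scene")["pixels"][40:380,160:450]]);cv2.imwrite("pics/w6.png",a)
s=env.sense()
for th in (.5,.6,.7,.8,.9,.95): print(th,delta(s,tgt(th,18,31,30),RT)[0])
E
```

```text
8.0 [-0.918  0.224 -0.476  0.797  1.042  1.654] [ 543.1 -170.8  244.6] [-0.78  0.22 -0.29]
tool-frame force [ 0.51 -0.29 -0.63]
0.5 [ 0.0044  0.0005 -0.002 ]
0.6 [-0.0163 -0.0016  0.0059]
0.7 [-0.0366 -0.0019  0.015 ]
0.8 [-0.0563 -0.0003  0.0253]
0.9 [-0.0753  0.003   0.0366]
0.95 [-0.0843  0.0053  0.0427]
```

View pics/w6.png

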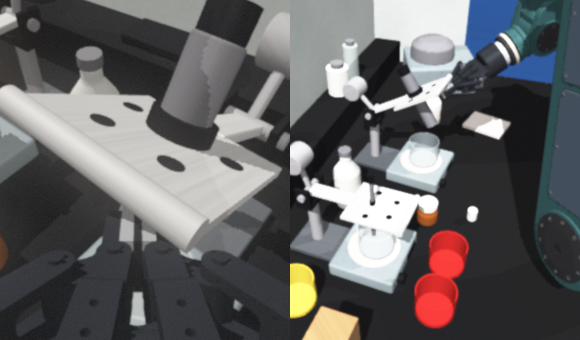

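The thick arm is at about 0.5 rad, its probe is clear of the beaker, the thin arm is still down, and the force is under 1 N. I'm continuing past the balance point and will then withdraw backwards.

>>> {"method": "carry_out", "body": {
  "moves": [
    {"grip": 1, "x": -0.008, "y": -0.001, "z": 0.003, "ax": 0, "ay": 0, "az": 0},
    {"grip": 1, "x": -0.016, "y": -0.002, "z": 0.006, "ax": 0, "ay": 0, "az": 0},
    {"grip": 1, "x": -0.024, "y": -0.002, "z": 0.009, "ax": 0, "ay": 0, "az": 0},
    {"grip": 1, "x": -0.032, "y": -0.002, "z": 0.013, "ax": 0, "ay": 0, "az": 0},
    {"grip": 1, "x": -0.04, "y": -0.002, "z": 0.017, "ax": 0, "ay": 0, "az": 0},
    {"grip": 1, "x": -0.048, "y": -0.001, "z": 0.021, "ax": 0, "ay": 0, "az": 0},
    {"grip": 1, "x": -0.056, "y": 0, "z": 0.025, "ax": 0, "ay": 0, "az": 0},
    {"grip": 1, "x": -0.064, "y": 0.001, "z": 0.03, "ax": 0, "ay": 0, "az": 0},
    {"grip": 1, "x": -0.072, "y": 0.003, "z": 0.035, "ax": 0, "ay": 0, "az": 0}
  ]
}}

```text
time: 9.22
tcp_pos: [595.1, -177.1, 305.3]
tool_rot: [-1.566, 1.043, -2.526]
wrist_force: [-0.4, -0.2, -0.5]
finger_gap: -0.003
```

```bash
python3 - <<'E'
from h import *
from plant import env,imaging
import cv2
s=env.sense(); print(s["time"],s["joint_positions"].round(3),s["tcp_pos"].round(1),s["wrist_force"].round(2))
a=np.hstack([imaging.camera("wrist")["pixels"][60:400,130:420],imaging.camera("scene")["pixels"][40:380,160:450]]);cv2.imwrite("pics/w7.png",a)
E
```

```text
9.225 [-0.842  0.219 -0.307  0.844  1.031  1.801] [ 595.1 -177.1  305.3] [-0.42 -0.25 -0.46]
```

View pics/w7.png

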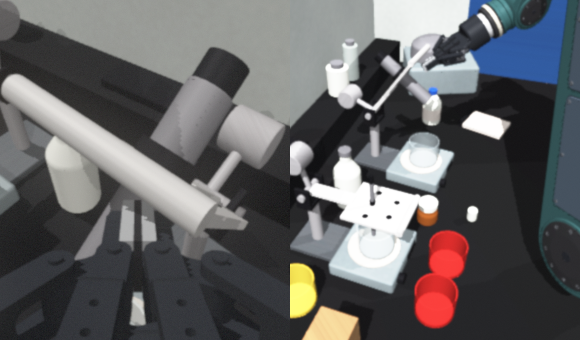

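>>> {"method": "carry_out", "body": {
  "moves": [
    {"grip": 1, "x": 0, "y": -0.015, "z": 0, "ax": 0, "ay": 0, "az": 0},
    {"grip": 1, "x": 0, "y": -0.035, "z": 0, "ax": 0, "ay": 0, "az": 0},
    {"grip": 1, "x": 0, "y": -0.06, "z": 0, "ax": 0, "ay": 0, "az": 0},
    {"grip": 1, "x": 0, "y": -0.09, "z": 0, "ax": 0, "ay": 0, "az": 0},
    {"grip": 1, "x": 0, "y": -0.12, "z": 0, "ax": 0, "ay": 0, "az": 0},
    {"grip": 1, "x": 0, "y": -0.12, "z": 0, "ax": 0, "ay": 0, "az": 0},
    {"grip": 1, "x": 0, "y": -0.12, "z": 0, "ax": 0, "ay": 0, "az": 0},
    {"grip": 1, "x": 0, "y": -0.12, "z": 0, "ax": 0, "ay": 0, "az": 0},
    {"grip": 1, "x": 0, "y": -0.12, "z": 0, "ax": 0, "ay": 0, "az": 0},
    {"grip": 1, "x": 0, "y": -0.12, "z": 0, "ax": 0, "ay": 0, "az": 0}
  ]
}}

```text
time: 10.58
tcp_pos: [509.7, -236.1, 365.2]
tool_rot: [-1.566, 1.043, -2.526]
wrist_force: [0.2, -1.1, -0.0]
finger_gap: 0.001
```

```bash
python3 - <<'E'
from h import *
from plant import env,imaging
import cv2
s=env.sense(); print(s["time"],s["joint_positions"].round(3),s["tcp_pos"].round(1),s["wrist_force"].round(2))
a=np.hstack([imaging.camera("wrist")["pixels"][60:400,130:420],imaging.camera("scene")["pixels"][40:380,160:450]]);cv2.imwrite("pics/w8.png",a)
E
```

```text
10.575 [-1.055  0.238 -0.109  1.383  1.036  1.383] [ 509.7 -236.1  365.2] [ 0.15 -1.07 -0.  ]
```

View pics/w8.png

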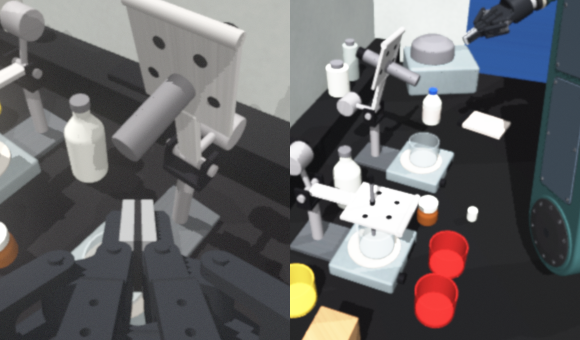

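>>> {"method": "carry_out", "body": {
  "moves": [
    {"grip": 1, "x": 0, "y": -0.01, "z": 0, "ax": 0, "ay": 0, "az": 0},
    {"grip": 1, "x": 0, "y": -0.01, "z": 0, "ax": 0, "ay": 0, "az": 0},
    {"grip": 1, "x": 0, "y": -0.01, "z": 0, "ax": 0, "ay": 0, "az": 0},
    {"grip": 1, "x": 0, "y": -0.01, "z": 0, "ax": 0, "ay": 0, "az": 0},
    {"grip": 1, "x": 0, "y": -0.01, "z": 0, "ax": 0, "ay": 0, "az": 0},
    {"grip": 1, "x": 0, "y": -0.01, "z": 0, "ax": 0, "ay": 0, "az": 0},
    {"grip": 1, "x": 0, "y": -0.01, "z": 0, "ax": 0, "ay": 0, "az": 0},
    {"grip": 1, "x": 0, "y": -0.01, "z": 0, "ax": 0, "ay": 0, "az": 0}
  ]
}}

```text
time: 11.68
tcp_pos: [502.5, -241.3, 370.3]
tool_rot: [-1.566, 1.043, -2.526]
wrist_force: [-0.7, -0.7, -0.2]
finger_gap: 0.006
```

```bash
python3 - <<'E'
from h import *
from plant import env,imaging,spot_point
import cv2
s=env.sense(); print(s["time"],s["tcp_pos"].round(1),s["wrist_force"].round(2),s["qd"].round(4))
a=imaging.camera("scene")["pixels"]; 
for th in ("thick_edge","thick_beaker","thin_beaker","thin_edge"): print(th,[(np.round(d["pixel"],1).tolist(),round(d["confidence"],2)) for d in spot_point("scene",th)][:3])
for th in (.9,1.1,1.2,1.25,1.3): 
    e=H+223*(np.cos(th)*u+np.array([0,0,np.sin(th)])); print(th,proj("scene",e).round(1),proj("scene",e+55*RR).round(1),proj("scene",e-55*RR).round(1))
cv2.imwrite("pics/s9.png",a); b=cv2.imread("pics/scene0.png"); print("changed", [int((cv2.absdiff(a,b).max(2)>40)[:, i:i+140].sum()) for i in range(0,560,140)])
t=imaging.camera("top")["pixels"]; cv2.imwrite("pics/t9.png",t)
cv2.imwrite("pics/d9.png",cv2.absdiff(t,cv2.imread("pics/top0.png")))
cv2.imwrite("pics/s9c.png",cv2.resize(a[50:250,180:380],None,fx=2.9,fy=2.9,interpolation=2))
E
```

```text
11.675 [ 502.5 -241.3  370.3] [-0.68 -0.66 -0.21] [-0.0007 -0.0006 -0.001   0.0004  0.0001 -0.0008]
thick_edge [([75.2, 262.9], 0.66)]
thick_beaker [([196.9, 294.4], 0.87)]
thin_beaker [([348.7, 302.2], 0.97), ([339.3, 167.5], 0.8), ([281.2, 249.2], 0.69)]
thin_edge [([255.9, 275.6], 0.92)]
0.9 [294.9  99. ] [303.1  90.6] [286. 108.]
1.1 [280.8  86.4] [289.6  78.5] [271.2  95. ]
1.2 [273.   81.2] [282.1  73.5] [263.1  89.6]
1.25 [269.   78.9] [278.3  71.3] [259.   87.1]
1.3 [265.   76.8] [274.4  69.3] [254.8  84.9]
changed [33, 2947, 4819, 17587]
```

View pics/s9c.png

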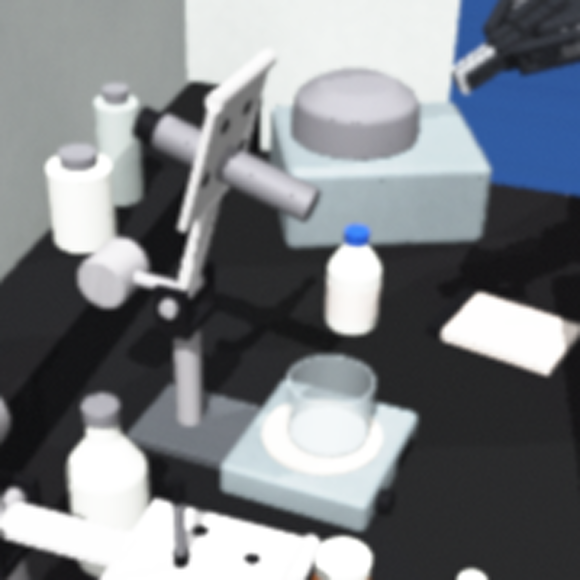

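View pics/t9.png

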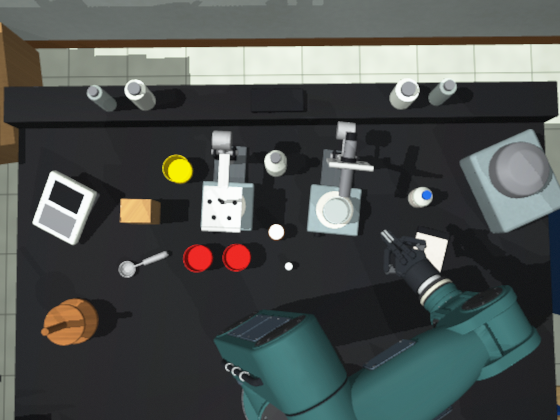

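View pics/d9.png

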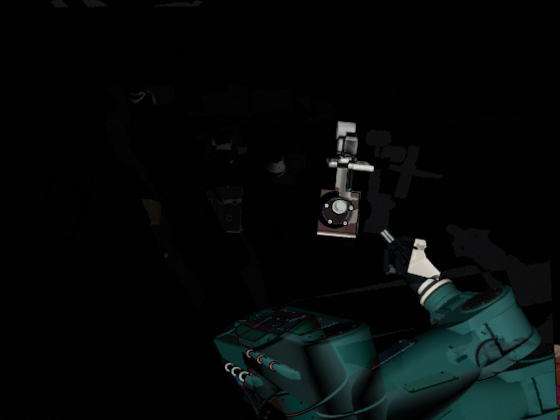

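```bash
python3 - <<'E'
from plant import env,imaging
import cv2
a=imaging.camera("scene")["pixels"]; b=cv2.imread("pics/s9.png")
print("diff px", int((cv2.absdiff(a,b).max(2)>25)[:,:370].sum()), env.sense()["time"])
print(env.hand_in())
E
```

```text
diff px 0 12.025
the job is handed in; nothing more can be done
None
```

I raised the thick-probe arm past its balance point. It swung up on its own and rests at the upper stop, and I handed the job in at about 12 s. I pushed with closed fingertips under the roll and then backed the hand away.

**First push:** I stopped this one at about 0.1 rad. The force was about 5 N in an unexpected direction, probably because a finger knuckle touched the end of the roll. I lowered the arm, moved the contact point 10 mm along the roll and pushed again. The force read about 2 N at that point and under 1 N later in the swing.

**Last checks:**
- **Thick arm:** the network puts its edge at pixel (263,75), and I predicted (265,77) for 1.3 rad. Two pictures 0.35 s apart showed no change.
- **Thin arm, beakers and other items:** the thin arm is still down. Comparing the top view before and after shows only the raised arm, shadows and the robot changed, so the beakers and the items in view look unmoved. The notepad was partly hidden under the hand from above, but the scene view shows it where it was.
- **Robot:** the hand is in free air, with wrist force around 1 N, which is its noise level.

**Disagreement:** the wrist and top cameras disagreed by about 5 mm on where the roll was. I used a position in between.

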